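Stamp a boot pattern with three hand stamps, in order

ROBOT

A 6-joint arm with a two-finger parallel gripper is mounted at the origin on the work surface. World frame = base frame: x ahead of the robot, y to its left, z up, the work surface at z = 0. Lengths are in m, angles in rad, forces in N, time in s.
With the tool pointing down it reaches from about 0.275 to 0.975 m from the base axis. Payload 8.4 kg.
Tool frame: the origin (TCP) lies at the very end of the fingers, on their centre line; the grasp point (between the pads) lies 19 mm behind it (bot.grasp_offset is the distance from the TCP to the grasp point, in m); z points along the fingers, y is the line along which they close (so a half turn about z gives the same grasp; the last joint's range is limited). The gripper opens to 92 mm and grips with 3 to 60 N. Pads are 20 mm wide; open, the fingers measure 128 mm over their backs; the gripper's body (75 mm by 189 mm) begins 69 mm behind the grasp point.
Start: joints at [-1.337, 0.353, 1.633, -0, 1.155, -0.002], TCP at [0.146, -0.608, 0.215] pointing down, gripper open.
Joint ranges: [-2.63, 2.63], [-0.92, 2.1], [0.06, 2.66], [-1.3, 4.44], [0, 2.69], [-3.02, 3.02]. Speed limits (rad/s): [2.22, 2.22, 2.79, 3.14, 3.14, 3.14].

INTERFACE

Orientations are given as a unit quaternion [w, x, y, z].
In Python, from workcell import bot, optics, ticket gives the robot as it stands.
- The arm moves only by the shell command python3 -m creep 'ROWS' [FORCE]. ROWS is JSON, a list of rows, each a list of 7 numbers: the opening, from -1 (shut) to 1 (fully open), then the shift along the tool's x, y, z in m, then the turn, a rotation vector about the tool's x, y, z in rad. A call has 1 to 8 rows; each row shifts and turns the commanded pose from where the row before left it, along the tool's axes as they then stand; what a row does not reach is not made up. A row lasts 1/8 s, in which the tool goes at most 62.5 mm and 10.7 degrees, less where a joint would pass 70% of its speed; a pose out of reach is approached as far as the arm can. A call is refused whole if a number of a shift passes 0.0625 or a number of a turn 0.188, either way. A call with a gripper value outside its range is refused whole. The fingers move at their own pace and stop on an object; FORCE is the grip in N (left out, the last holds). Time passes only in rows, so rows that do not move let the fingers close. It gives the time, the measured TCP pose, the force, the opening and the grip force at its end, in the units of the state.
- bot.read_state(): the state, without advancing time (a new reading comes with each control period).
- optics.grab_frame(name): name is "scene" or "top"; returns a dict with "img" (420x560x3 uint8, red, green, blue), "fx", "fy", "cx", "cy" (pixels), "origin" and "orientation" of the camera in the world. Camera axes: x right, y down, z forward; pixel columns grow to the right and rows downward; lengths in m; the calibration is good to about 2 mm. A picture is of the moment at which its call begins. There is no depth.
- ticket.sign_off(): hands the job in; it is judged then, once.
The state is a dict: "time": time; "joint_positions": joint angles; "dq": joint speeds; "joint_torque": joint torques, N m; "tcp_pos": TCP position; "tool_rot": TCP orientation; "contact_force": force on the tool from outside, world axes, zero at the start; "ft_torque": the same for the moment, N m; "finger_gap": finger opening in m; "finger_force": force on a finger pad.
Only numpy, scipy, OpenCV 4.12 (cv2) and the standard library are available. Lean on these libraries where they do the work, as an engineer would, in place of code of your own. Each camera call takes 0.05 s, during which the arm holds its last target. There are 200 camera calls.

TASK

Mark the boot pattern by lightly pressing the white caps of the three hand stamps standing on it all the way down, one after another: first the small round cap, then the large square one, last the long narrow bar. The stamps stay where they stand: do not lean hard on a stamp, shift it or lift it, and leave everything else where it stands.

Things in the scene. Friction and masses are not known exactly. Their poses are not given: they have to be found in the camera images.
- round_stamp: loose self-standing hand stamp with the small round cap, 26 mm in diameter, of plain white plastic, 10 mm thick, on a dark steel housing. The housing is a cylinder 54 mm in diameter (foot 60 mm) and 40 mm high; about 0.5 kg. Origin: centre of the foot's underside, z up. It stands on the pattern, 4 mm above the table, at any of four places turned by up to 0.6 rad.
- round_top (a point): centre of the upper face of the round cap, z up; about 71 mm above the stamp's underside when the cap is fully up, 57 mm when fully down. It moves with the cap. The cap sits on its plunger through a stiff cushion (3.5 N per mm, 7 mm deep): under the finger it gives about 1 mm more than the plunger moves, and past the stop the force rises by 3.5 N per mm.
- round_plunger (a joint): how far the plunger under that cap is pressed down, m: 0 fully up, 0.014 at its stop; starts between 0 and 0.003. It has no return spring: it slides against about 3 N of friction and stays where it is left. It has stamped once it is down by 0.010 or more; past the stop the force rises.
- square_stamp: loose self-standing hand stamp with the large square cap, 46 by 46 mm, of plain white plastic, 10 mm thick, on a dark steel housing. The housing is a cylinder 54 mm in diameter (foot 60 mm) and 40 mm high; about 0.5 kg. Origin: centre of the foot's underside, z up. It stands on the pattern, 4 mm above the table, at any of four places turned by up to 0.6 rad.
- square_top (a point): centre of the upper face of the square cap, z up; about 71 mm above the stamp's underside when the cap is fully up, 57 mm when fully down. It moves with the cap. The cap sits on its plunger through a stiff cushion (3.5 N per mm, 7 mm deep): under the finger it gives about 1 mm more than the plunger moves, and past the stop the force rises by 3.5 N per mm.
- square_plunger (a joint): how far the plunger under that cap is pressed down, m: 0 fully up, 0.014 at its stop; starts between 0 and 0.003. It has no return spring: it slides against about 3 N of friction and stays where it is left. It has stamped once it is down by 0.010 or more; past the stop the force rises.
- bar_stamp: loose self-standing hand stamp with the long narrow bar cap, 54 by 18 mm (54 mm along the stamp's x), of plain white plastic, 10 mm thick, on a dark steel housing. The housing is a cylinder 54 mm in diameter (foot 60 mm) and 40 mm high; about 0.5 kg. Origin: centre of the foot's underside, z up. It stands on the pattern, 4 mm above the table, at any of four places turned by up to 0.6 rad.
- bar_top (a point): centre of the upper face of the bar cap, z up; about 71 mm above the stamp's underside when the cap is fully up, 57 mm when fully down. It moves with the cap. The cap sits on its plunger through a stiff cushion (3.5 N per mm, 7 mm deep): under the finger it gives about 1 mm more than the plunger moves, and past the stop the force rises by 3.5 N per mm.
- bar_plunger (a joint): how far the plunger under that cap is pressed down, m: 0 fully up, 0.014 at its stop; starts between 0 and 0.003. It has no return spring: it slides against about 3 N of friction and stays where it is left. It has stamped once it is down by 0.010 or more; past the stop the force rises.
- pattern: fixed stiff fibreboard boot pattern lying on the table, 4 mm thick, about 240 mm (x) by 470 mm (y) with round ends. Origin: centre of its underside. The stamps, the dye jar, the wax tin and the weight stand on it; its four places lie about 127 mm or more apart, the tin and the weight near its ends.
- dye_jar: bystander: closed amber glass jar, 48 mm in diameter, 62 mm high, standing on the pattern at the one of the four places that no stamp has. Origin: centre of its underside.
- wax_tin: bystander: flat round brass tin, 42 mm in diameter, 20 mm high, on the pattern. Origin: centre of its underside.
- weight: bystander: dark steel pattern weight with a knob, 40 mm in diameter, 38 mm high, on the pattern. Origin: centre of its underside.
- solvent: bystander: blue bottle with a red cap, 72 mm in diameter, 200 mm high, on the left of the table. Origin: centre of its underside.
- glue_jar: bystander: glass jar with a green lid, 68 mm in diameter, 90 mm high, on the right of the table. Origin: centre of its underside.
- hammer: bystander: hammer lying flat on the left of the table, along its x. Origin: under the middle of it.
Things that resemble listed ones, but are neither listed nor needed, are in the scene too. What is shaped like the bar_stamp but purple is not meant.

How it is judged:
On the way, in this order (a step that is already met when the one before it is completed fails the run):
1. the small round cap is pressed down by at least 10 mm (value of joint round_plunger above 0.01 m), for 0.1 s.
2. the large square cap is pressed down by at least 10 mm (value of joint square_plunger above 0.01 m), for 0.1 s.
3. the narrow bar cap is pressed down by at least 10 mm (value of joint bar_plunger above 0.01 m), for 0.1 s.
At the end, for the whole second after the job is handed in: All three caps are down by at least 10 of their 14 mm, having gone down in the order round, square, bar; every stamp stands still and upright (within 0.1 rad) within 12 mm of where it started, and no bystander has moved by more than 15 mm (value of joint each of round_plunger, square_plunger, bar_plunger above 0.01 m and distance of each of round_stamp, square_stamp, bar_stamp from where it was at the start of the episode below 0.012 m and angle between each of round_stamp, square_stamp, bar_stamp's own z axis and vertical below 0.1 rad and linear speed of each of round_stamp, square_stamp, bar_stamp below 0.02 m/s and distance of each of dye_jar, wax_tin, weight, solvent, glue_jar, hammer from where it was at the start of the episode below 0.015 m); the robot touches nothing.
It fails at once if a cap is pressed by more than 7 mm before the one ahead of it in the order is stamped ((value of joint square_plunger above 0.007 m and value of joint round_plunger below 0.0095 m) or (value of joint bar_plunger above 0.007 m and value of joint square_plunger below 0.0095 m)).
It fails at once if a stamp is pushed or squeezed with more than 25 N (contact force between any of round_stamp, square_stamp, bar_stamp and the fingers above 25 N or contact force between any of round_stamp, square_stamp, bar_stamp and the arm above 25 N).
It fails at once if a stamp is lifted by more than 6 mm, tipped by more than 0.2 rad or shifted by more than 12 mm (z of any of round_stamp, square_stamp, bar_stamp in the frame of pattern above 0.01 m or angle between any of round_stamp, square_stamp, bar_stamp's own z axis and vertical above 0.2 rad or distance of any of round_stamp, square_stamp, bar_stamp from where it was at the start of the episode above 0.012 m).
It fails at once if a bystander is moved by more than 15 mm (distance of any of dye_jar, wax_tin, weight, solvent, glue_jar, hammer from where it was at the start of the episode above 0.015 m).
It also fails if it takes over 43 s, if anything falls off the work surface, if the arm or the gripper's body presses on something with over 40 N, if the wrist force passes 120 N, or if a joint passes its speed limit or range.

## Working session

There is one attempt and no reset: what is moved stays moved. The work goes in short steps, Python scripts to look and compute and a shell command to move; the robot and the scene stay as the last step left them, time stands still between calls to the robot, and variables do not carry over. Pictures are saved under pics/ and viewed, at most 10 in all, crops included, and the job is handed in when it is done.

```bash
mkdir -p pics; python3 - <<'E'
from workcell import bot,optics
import cv2
s=bot.read_state();print(s)
for n in("top","scene"):
    f=optics.grab_frame(n);cv2.imwrite(f"pics/{n}0.png",f["img"][:,:,::-1]);print({k:v for k,v in f.items() if k!="img"})
E
```

```text
{'time': 0.0, 'joint_positions': array([-1.33741641e+00,  3.53650373e-01,  1.63414351e+00,  1.63304151e-06,
        1.15523104e+00, -2.39473674e-03]), 'dq': array([ 2.65127701e-04, -6.88349910e-05,  1.98237834e-03,  1.59322906e-03,
        9.49937623e-04, -1.57529424e-03]), 'joint_torque': array([-3.00697415e-03, -5.93840539e+01, -3.34222984e+01,  6.94390666e-02,
        2.35192903e-02, -1.09972364e-04]), 'tcp_pos': array([ 0.14588195, -0.60720518,  0.21385832]), 'tool_rot': array([-7.11447627e-04,  9.93059117e-01,  1.17614104e-01, -8.17824205e-05]), 'contact_force': array([ 0.65450988, -0.50998965,  0.60622481]), 'ft_torque': array([0.02331802, 0.0361882 , 0.01453541]), 'finger_force': 0.0, 'finger_gap': 0.09165183820873142}
{'fx': 409.6029914840338, 'fy': 409.6029914840338, 'cx': 279.98965220833367, 'cy': 208.29473833327677, 'origin': array([0.30680135, 0.05536363, 1.07600289]), 'orientation': array([-0.05859634,  0.70840135, -0.69921241,  0.07639375])}
{'fx': 382.6072393593371, 'fy': 382.6072393593371, 'cx': 270.2766606536617, 'cy': 209.26226148727955, 'origin': array([1.0858282 , 0.57259868, 0.60920797]), 'orientation': array([-0.17979026,  0.36106528,  0.80824221, -0.42901265])}
```

View pics/top0.png

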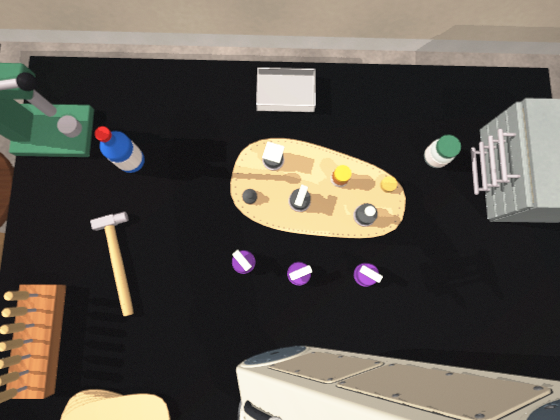

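View pics/scene0.png

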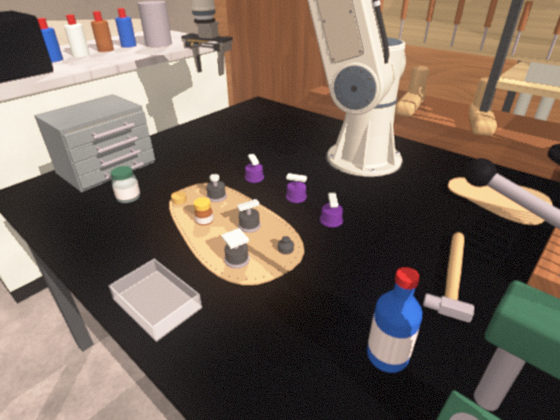

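The top view shows the square cap at about (273,154), the bar at (301,196), and the round cap at (370,211). The dye jar is at (342,175), the tin at (389,184), the weight at (250,197), and the purple decoys at row ~265. In the scene view the caps are at about (236,238) square, (249,206) bar and (214,179) round.

```bash
cat > h.py <<'E'
import numpy as np,cv2
from scipy.spatial.transform import Rotation as R
from workcell import bot,optics
def ray(f,p):
    q=f["orientation"];r=R.from_quat([q[1],q[2],q[3],q[0]])
    return np.array(f["origin"]),r.apply([(p[0]-f["cx"])/f["fx"],(p[1]-f["cy"])/f["fy"],1])
def plane(f,p,z):
    o,d=ray(f,p);return o+d*(z-o[2])/d[2]
def blob(f,p,w=18,thr=None):
    x,y=p;im=f["img"].astype(int)[y-w:y+w+1,x-w:x+w+1]
    m=((im.min(2)>150)&(im.max(2)-im.min(2)<45)).astype(np.uint8)
    n,l,s,c=cv2.connectedComponentsWithStats(m)
    k=min(range(1,n),key=lambda i:np.hypot(*(c[i]-w))-s[i,4]*.05)
    cnt=np.argwhere(l==k)[:,::-1]
    return c[k]+[x-w,y-w],s[k,4],cnt+[x-w,y-w]
def tri(f,p,g,q):
    o,d=ray(f,p);a,e=ray(g,q)
    s=np.linalg.lstsq(np.c_[d,-e],a-o,rcond=None)[0]
    A,B=o+s[0]*d,a+s[1]*e
    return (A+B)/2,np.linalg.norm(A-B)
E
python3 - <<'E'
from h import *
t=optics.grab_frame("top");g=optics.grab_frame("scene")
for n,p,q in(("round",(370,211),(214,179)),("square",(273,154),(236,238)),("bar",(301,196),(249,206))):
    c,a,pts=blob(t,p);e,b,_=blob(g,q)
    W=np.array([plane(t,x,.0735)[:2] for x in pts])*1000
    print(n,c.round(1),a,e.round(1),b,"plane",plane(t,c,.0735).round(4),plane(g,e,.0735).round(4),"tri",*tri(t,c,g,e),cv2.minAreaRect(W.astype(np.float32)))
im=cv2.resize(t["img"][130:240,225:415,::-1],(760,440),interpolation=cv2.INTER_CUBIC);cv2.imwrite("pics/c1.png",im)
E
```

```text
round [369.6 210.5] 94 [214.3 178.2] 68 plane [ 0.4989 -0.1937  0.0735] [ 0.508  -0.1829  0.0735] tri [ 0.49984171 -0.19494274  0.06567357] 0.0016990951924690427 ((498.9710693359375, -193.36886596679688), (24.53359603881836, 25.766265869140625), 44.77926254272461)
square [272.7 153.1] 366 [236.  237.4] 378 plane [0.6447 0.0513 0.0735] [0.6509 0.0571 0.0735] tri [0.64640435 0.05147582 0.06790752] 0.0004070564638817083 ((637.50537109375, 53.04875946044922), (48.96765899658203, 71.87630462646484), 77.11784362792969)
bar [300.7 195.2] 163 [248.1 205.3] 158 plane [ 0.5354 -0.0207  0.0735] [ 0.5422 -0.0138  0.0735] tri [ 0.53642296 -0.02074233  0.06764614] 0.0010011279860969546 ((535.801513671875, -20.801834106445312), (19.52109146118164, 54.701934814453125), 70.4880599975586)
```

View pics/c1.png

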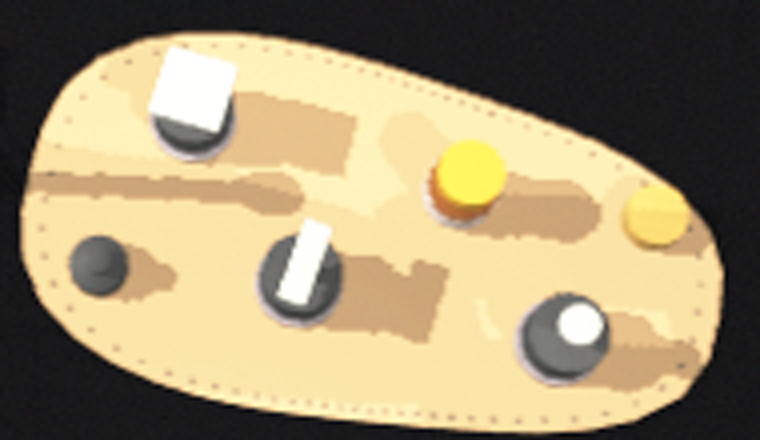

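The crop confirms which stamp is which and that the sizes match. The triangulated centroids sit at z≈0.066–0.068, which is plausible for caps that include some visible side. Next I move toward the round cap while closing the fingers.

```bash
python3 -m creep '[[-1,0.044,-0.032,0,0,0,0],[-1,0.044,-0.032,0,0,0,0],[-1,0.044,-0.032,0,0,0,0],[-1,0.044,-0.032,0,0,0,0],[-1,0.044,-0.032,0,0,0,0],[-1,0.044,-0.032,0,0,0,0],[-1,0.044,-0.032,0,0,0,0],[-1,0.044,-0.032,0,0,0,0]]' 10
cat > go.py <<'E'
import sys;from h import *
s=bot.read_state();q=s["tool_rot"];r=R.from_quat([q[1],q[2],q[3],q[0]])
T=np.array([float(a) for a in sys.argv[1:4]])
print(s["time"],s["tcp_pos"].round(4),"tilt",r.apply([0,0,1]).round(4),"delta tool mm",(r.inv().apply(T-s["tcp_pos"])*1000).round(1),"F",s["contact_force"].round(2),"gap",s["finger_gap"])
E
python3 go.py .499 -.194 .1
```

```text
time: 1.2
tcp_pos: [0.4294, -0.2751, 0.2147]
tool_rot: [0.0, 0.993, 0.118, 0.0]
contact_force: [-0.0, 0.2, -0.7]
finger_gap: 0.0138
finger_force: 0.0
1.2 [ 0.4294 -0.2751  0.2147] tilt [ 3.e-04 -2.e-04 -1.e+00] delta tool mm [ 86.6 -62.6 114.7] F [-0.04  0.25 -0.65] gap 0.013832305870862243
```

```bash
python3 -m creep '[[-1,0.043,-0.031,0.02,0,0,0],[-1,0.04,-0.029,0.03,0,0,0],[-1,0,0,0.04,0,0,0],[-1,0,0,0.02,0,0,0],[-1,0,0,0,0,0,0],[-1,0,0,0,0,0,0]]'
python3 go.py .499 -.194 .077
python3 - <<'E'
from h import *
for n,(x,y) in(("top",(370,211)),("scene",(214,179))):
    f=optics.grab_frame(n);cv2.imwrite(f"pics/{n}1.png",cv2.resize(f["img"][max(0,y-70):y+50,x-80:x+80,::-1],(640,480),interpolation=cv2.INTER_CUBIC))
    print(blob(f,(x,y))[:2])
E
```

```text
time: 1.95
tcp_pos: [0.4956, -0.1992, 0.1054]
tool_rot: [0.0, 0.993, 0.118, 0.0]
contact_force: [0.3, 0.6, -0.3]
finger_gap: 0.0006
finger_force: 0.0
1.95 [ 0.4956 -0.1992  0.1054] tilt [ 9.e-04 -4.e-04 -1.e+00] delta tool mm [ 4.5 -4.3 28.4] F [ 0.34  0.64 -0.29] gap 0.0006020599382307459
(array([383.99691358, 212.60493827]), np.int32(324))
(array([214.32857143, 178.15714286]), np.int32(70))
```

View pics/scene1.png

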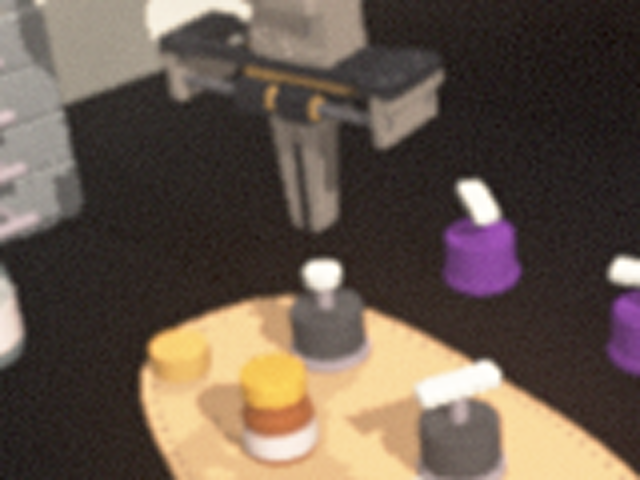

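The closed fingertip at crop (316,228) hangs straight above the round cap at (322,272). I'll correct the 6 mm offset and descend.

```bash
python3 -m creep '[[-1,0.0045,-0.0045,0.01,0,0,0],[-1,0,0,0.01,0,0,0],[-1,0,0,0.004,0,0,0],[-1,0,0,0,0,0,0],[-1,0,0,0,0,0,0]]'
python3 go.py .499 -.194 .060
```

```text
time: 2.68
tcp_pos: [0.4986, -0.1935, 0.0807]
tool_rot: [0.0, 0.993, 0.118, 0.0]
contact_force: [0.7, 0.5, 0.5]
finger_gap: 0.0006
finger_force: 0.0
2.675 [ 0.4986 -0.1935  0.0807] tilt [ 1.e-04 -1.e-04 -1.e+00] delta tool mm [ 0.3  0.6 20.7] F [0.66 0.52 0.54] gap 0.0006469808615506656
```

Well centred. Pressing in steps with force checks.

```bash
python3 -m creep '[[-1,0,0,0.002,0,0,0],[-1,0,0,0.002,0,0,0],[-1,0,0,0.002,0,0,0],[-1,0,0,0.002,0,0,0],[-1,0,0,0.002,0,0,0],[-1,0,0,0.002,0,0,0],[-1,0,0,0,0,0,0]]'
```

```text
time: 3.55
tcp_pos: [0.4985, -0.1934, 0.0685]
tool_rot: [-0.0, 0.993, 0.118, -0.0]
contact_force: [-0.3, -0.0, 1.2]
finger_gap: 0.0002
finger_force: 1.0
```

```bash
python3 -m creep '[[-1,0,0,0.002,0,0,0],[-1,0,0,0.002,0,0,0],[-1,0,0,0.002,0,0,0],[-1,0,0,0,0,0,0],[-1,0,0,0,0,0,0]]'
```

```text
time: 4.18
tcp_pos: [0.4985, -0.1934, 0.0625]
tool_rot: [-0.0, 0.993, 0.118, -0.0]
contact_force: [-0.2, -0.1, 0.3]
finger_gap: 0.0004
finger_force: 0.8
```

The force is lower than the ~3 N I expected, so I'll look before continuing.

```bash
python3 - <<'E'
from h import *
f=optics.grab_frame("scene");x,y=214,179
cv2.imwrite("pics/s2.png",cv2.resize(f["img"][y-60:y+40,x-60:x+60,::-1],(720,600),interpolation=cv2.INTER_CUBIC))
print(bot.read_state()["contact_force"])
E
```

```text
[-0.47357139  0.00524095  1.25965836]
```

View pics/s2.png

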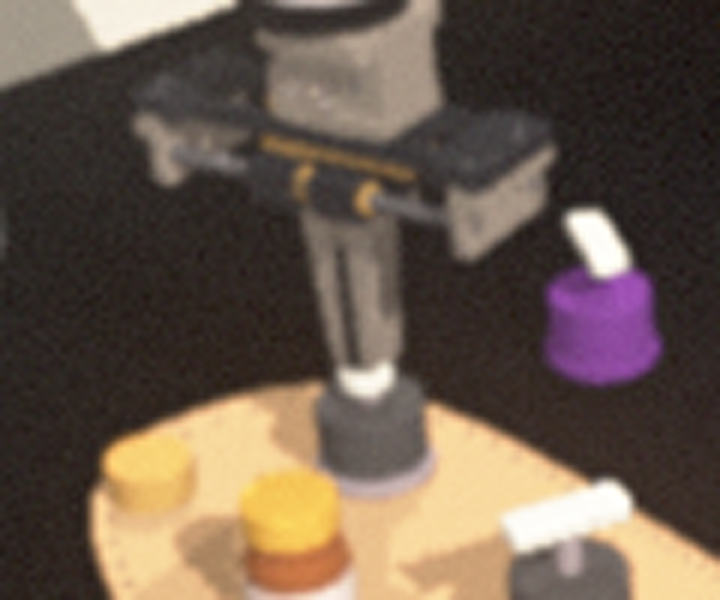

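The fingertip sits on the round cap at crop (367,378), and the cap is nearly down on its housing. The stamp hasn't moved. I'll go on until the force rises at the stop.

```bash
python3 -m creep '[[-1,0,0,0.0015,0,0,0],[-1,0,0,0.001,0,0,0],[-1,0,0,0,0,0,0],[-1,0,0,0,0,0,0]]'; python3 go.py .499 -.194 .1
```

```text
time: 4.72
tcp_pos: [0.4985, -0.1934, 0.0601]
tool_rot: [-0.0, 0.993, 0.118, 0.0]
contact_force: [-1.2, 0.4, 3.5]
finger_gap: 0.0006
finger_force: 2.1
4.725 [ 0.4985 -0.1934  0.0601] tilt [ 0.  0. -1.] delta tool mm [  0.3   0.7 -39.9] F [-1.24  0.45  3.46] gap 0.000585959175643265
```

The force rose to 3.5 N with the tip at z=0.060, so the cap is at its stop. Next I lift and move to the square cap.

```bash
python3 -m creep '[[-1,0,0,-0.01,0,0,0],[-1,0,0,-0.04,0,0,0],[-1,0.04,-0.041,0,0,0,0],[-1,0.04,-0.041,0,0,0,0],[-1,0.04,-0.041,0,0,0,0],[-1,0.04,-0.041,0,0,0,0],[-1,0.04,-0.041,0,0,0,0],[-1,0,0,0,0,0,0]]'; python3 -m creep '[[-1,0,0,0,0,0,0]]'; python3 go.py .645 .052 .08
python3 - <<'E'
from h import *
f=optics.grab_frame("top");g=optics.grab_frame("scene");c,a,_=blob(f,(370,211));e,b,_=blob(g,(214,182));print(c,a,e,b,tri(f,c,g,e))
E
```

```text
time: 5.72
tcp_pos: [0.6468, 0.0561, 0.1105]
tool_rot: [-0.0, 0.993, 0.119, 0.001]
contact_force: [0.3, 0.5, -0.5]
finger_gap: 0.0002
finger_force: 0.0
time: 5.85
tcp_pos: [0.6444, 0.0524, 0.11]
tool_rot: [0.0, 0.993, 0.118, -0.0]
contact_force: [-0.4, -0.3, 0.2]
finger_gap: 0.0008
finger_force: 0.0
5.85 [0.6444 0.0524 0.11  ] tilt [-9.e-04 -3.e-04 -1.e+00] delta tool mm [ 0.5  0.6 30. ] F [-0.37 -0.3   0.21] gap 0.0008079225470983948
[371.47826087 210.47826087] 23 [212. 179.] 7 (array([ 0.5017441 , -0.20183377,  0.06086897]), np.float64(0.000726669399908437))
```

```bash
python3 -m creep '[[-1,0,0,0.02,0,0,0],[-1,0,0,0.01,0,0,0],[-1,0,0,0,0,0,0],[-1,0,0,0.002,0,0,0],[-1,0,0,0.002,0,0,0],[-1,0,0,0.002,0,0,0],[-1,0,0,0.002,0,0,0],[-1,0,0,0,0,0,0]]'
```

```text
time: 6.95
tcp_pos: [0.6453, 0.0527, 0.0723]
tool_rot: [-0.0, 0.993, 0.118, 0.0]
contact_force: [-0.1, -0.6, 1.7]
finger_gap: 0.0005
finger_force: 1.1
```

```bash
python3 -m creep '[[-1,0,0,0.002,0,0,0],[-1,0,0,0.002,0,0,0],[-1,0,0,0.002,0,0,0],[-1,0,0,0.002,0,0,0],[-1,0,0,0,0,0,0],[-1,0,0,0,0,0,0]]'; python3 go.py .645 .052 .06
```

```text
time: 7.7
tcp_pos: [0.6452, 0.0527, 0.0641]
tool_rot: [-0.0, 0.993, 0.118, 0.0]
contact_force: [0.9, 0.5, 1.5]
finger_gap: 0.0005
finger_force: 0.8
7.7 [0.6452 0.0527 0.0641] tilt [ 3.e-04  1.e-04 -1.e+00] delta tool mm [-0.3  0.6  4.1] F [0.88 0.48 1.5 ] gap 0.0005154222260293779
```

```bash
python3 -m creep '[[-1,0,0,0.002,0,0,0],[-1,0,0,0.001,0,0,0],[-1,0,0,0.001,0,0,0],[-1,0,0,0,0,0,0],[-1,0,0,0,0,0,0]]'; python3 go.py .645 .052 .06
```

```text
time: 8.32
tcp_pos: [0.6452, 0.0527, 0.0602]
tool_rot: [-0.0, 0.993, 0.118, 0.0]
contact_force: [1.0, 1.6, 3.4]
finger_gap: 0.0006
finger_force: 2.0
8.325 [0.6452 0.0527 0.0602] tilt [ 2.e-04  0.e+00 -1.e+00] delta tool mm [-0.3  0.6  0.2] F [1.03 1.56 3.44] gap 0.0005566892065153496
```

```bash
python3 -m creep '[[-1,0,0,-0.01,0,0,0],[-1,0,0,-0.04,0,0,0],[-1,-0.041,0.015,0,0,0,0],[-1,-0.041,0.015,0,0,0,0],[-1,-0.041,0.0155,0,0,0,0],[-1,0,0,0,0,0,0],[-1,0,0,0,0,0,0]]'; python3 go.py .536 -.0205 .08
```

```text
time: 9.2
tcp_pos: [0.5367, -0.0203, 0.1106]
tool_rot: [0.0, 0.993, 0.117, 0.0]
contact_force: [1.7, 0.6, 0.5]
finger_gap: 0.0006
finger_force: 0.0
9.2 [ 0.5367 -0.0203  0.1106] tilt [ 9.e-04  1.e-04 -1.e+00] delta tool mm [-0.8  0.  30.6] F [1.69 0.59 0.49] gap 0.0005725020477107506
```

```bash
python3 -m creep '[[-1,-0.001,0,0.02,0,0,0],[-1,0,0,0.01,0,0,0],[-1,0,0,0,0,0,0],[-1,0,0,0.002,0,0,0],[-1,0,0,0.002,0,0,0],[-1,0,0,0.002,0,0,0],[-1,0,0,0.002,0,0,0],[-1,0,0,0,0,0,0]]'
```

```text
time: 10.2
tcp_pos: [0.5354, -0.0205, 0.0722]
tool_rot: [0.0, 0.993, 0.118, 0.0]
contact_force: [-0.2, 0.9, 2.5]
finger_gap: 0.0002
finger_force: 1.1
```

```bash
python3 -m creep '[[-1,0,0,0.002,0,0,0],[-1,0,0,0.002,0,0,0],[-1,0,0,0.002,0,0,0],[-1,0,0,0.002,0,0,0],[-1,0,0,0,0,0,0],[-1,0,0,0,0,0,0]]'; python3 go.py .536 -.0205 .06
```

```text
time: 10.95
tcp_pos: [0.5351, -0.0206, 0.064]
tool_rot: [0.0, 0.993, 0.118, -0.0]
contact_force: [1.7, 0.4, 1.9]
finger_gap: 0.0001
finger_force: 0.9
10.95 [ 0.5351 -0.0206  0.064 ] tilt [-2.e-04 -1.e-04 -1.e+00] delta tool mm [0.9 0.1 4. ] F [1.68 0.44 1.9 ] gap 0.0001128564420186001
```

Final 4 mm, then up and away to look.

```bash
python3 -m creep '[[-1,0,0,0.002,0,0,0],[-1,0,0,0.001,0,0,0],[-1,0,0,0.001,0,0,0],[-1,0,0,0,0,0,0],[-1,0,0,0,0,0,0]]'; python3 go.py .536 -.0205 .06
```

```text
time: 11.58
tcp_pos: [0.5351, -0.0206, 0.0602]
tool_rot: [0.0, 0.993, 0.118, -0.0]
contact_force: [1.4, 0.5, 4.4]
finger_gap: 0.0004
finger_force: 2.1
11.575 [ 0.5351 -0.0206  0.0602] tilt [-0. -0. -1.] delta tool mm [0.9 0.1 0.2] F [1.43 0.55 4.37] gap 0.0004249643516062926
```

```bash
python3 -m creep '[[-1,0,0,-0.01,0,0,0],[-1,0,0,-0.04,0,0,0],[-1,0,0,-0.05,0,0,0],[-1,-0.05,0,-0.03,0,0,0],[-1,-0.05,0,-0.02,0,0,0],[-1,-0.05,0,0,0,0,0],[-1,0,0,0,0,0,0],[-1,0,0,0,0,0,0]]'; python3 - <<'E'
from h import *
a=[]
for n,x,y in(("top",225,120),("scene",150,150)):
    f=optics.grab_frame(n);i=f["img"][y:y+140,x:x+190,::-1]
    b=cv2.imread(f"pics/{n}0.png")[y:y+140,x:x+190]
    a.append(np.hstack([cv2.resize(k,(400,295),interpolation=cv2.INTER_CUBIC) for k in(b,i)]))
cv2.imwrite("pics/end.png",np.vstack(a))
E
```

```text
time: 12.58
tcp_pos: [0.3899, -0.0556, 0.2105]
tool_rot: [0.0, 0.993, 0.117, 0.001]
contact_force: [1.1, 0.1, 0.7]
finger_gap: 0.0005
finger_force: 0.0
```

View pics/end.png

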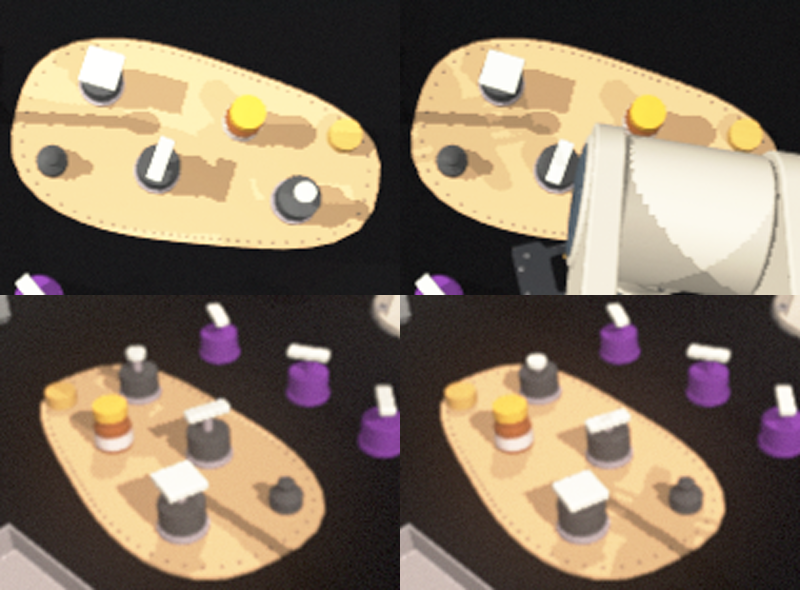

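In the after panel (bottom right), all three caps are down on their housings: round (538,362), bar (608,422) and square (582,490). The stamps and bystanders are where they started, and the robot is clear of everything.

```bash
python3 -c "
from workcell import ticket
print(ticket.sign_off())"
```

```text
the job is handed in; nothing more can be done
None
```

I pressed all three caps to their stops in order (round, square, bar), with 3.4–4.4 N read at each stop; nothing visibly shifted in the final pictures, and the job is handed in (no verdict was shown).

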